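Start the collar nut on the stand's foot stud

TASK

Take the bright steel collar nut and set it over the stud of the orange foot plate so that it rests level on the thread starts, with its blue dab about an eighth of a turn clockwise (seen from above) of the plate's white line. Then back it off anticlockwise until the dab points along the line and the nut drops in onto the stud's collar, and let go of it there. Leave the black nut where it lies.

Things in the scene. Friction and masses are not known exactly. Their poses are not given: they have to be found in the camera images.
- nut_center (a point): Centre of the loose bright steel collar nut, 0.3 kg, bore upright, 40 mm tall: round collar 62 mm wide, 6 mm thick at the bottom, above it a hexagon 46 mm across flats. z up, x to the corner with the blue dab; flats face 30, 90, 150.. degrees from x. Bore 35 mm; at its bottom 3 teeth, 5 mm wide, reach in to 12.5 mm from the axis at 0, 120, 240 degrees from x.
- nut_dab (a point): Blue paint dab on the collar nut's top at one corner, 24 mm out along the nut's x axis, 20 mm above its centre; same axes. With the nut on the stud and the dab 20 to 90 degrees off the plate's line, its teeth rest on the thread starts (nut centre at 56 mm). Dab within 10 degrees of the line: teeth over the gaps, and lowered or let go it drops 10 mm onto the stud's collar (centre at 46 mm).
- foot_plate: Fixed orange plate 190 x 150 x 12 mm, stud in its middle. Origin on the stud's axis at bench level, z up, x along the white line painted outwards from the stud. Heights: collar 44 mm wide, up to 26 mm; 3 thread starts from 26 to 36 mm, 30 mm wide over all, centred 60, 180, 300 degrees from x, gaps between; core 21 mm wide up to 68 mm, then a cone to an 8 mm tip at 78 mm. Nut's side play 2 mm.
- black_nut: Bystander: smaller loose black hexagon nut without collar or paint, 36 mm across flats, 26 mm tall. Origin at the centre of its underside. It and the collar nut may lie in each other's places.

How it is judged:
On the way, in this order (a step that is already met when the one before it is completed fails the run):
1. the collar nut rests level on the thread starts of the stud (centre 51.5 to 60.5 mm above the bench), its dab 17 to 90 degrees clockwise of the white line (horizontal distance between nut_center and foot_plate below 0.01 m and angle between nut_center's own z axis and vertical below 0.2 rad and z of nut_center in the frame of foot_plate between 0.0515 and 0.0605 m and y of nut_dab in the frame of foot_plate below -0.007 m and x of nut_dab in the frame of foot_plate above 0 m), for 0.2 s.
2. backed off, the nut has dropped in: its centre 42 to 49.5 mm above the bench, the dab within 25 degrees of the line (horizontal distance between nut_center and foot_plate below 0.01 m and angle between nut_center's own z axis and vertical below 0.2 rad and z of nut_center in the frame of foot_plate between 0.042 and 0.0495 m and y of nut_dab in the frame of foot_plate between -0.012 and 0.012 m and x of nut_dab in the frame of foot_plate above 0.01 m), for 0.2 s.
At the end, for the whole second after the job is handed in: The collar nut sits dropped in on the stud: centre 42 to 49.5 mm above the bench and within 10 mm of the stud's axis, level within 11 degrees, its blue dab within about 25 degrees of the plate's white line, released (all of step 2); the robot touches nothing.
It fails at once if the black nut is moved by more than 20 mm (distance of black_nut from where it was at the start of the episode above 0.02 m).
It also fails if it takes over 45 s, if anything falls off the work surface, if the arm or the gripper's body presses on something with over 40 N, if the wrist force passes 120 N, or if a joint passes its speed limit or range.

ROBOT

A 6-joint arm with a two-finger parallel gripper is mounted at the origin on the work surface. World frame = base frame: x ahead of the robot, y to its left, z up, the work surface at z = 0. Lengths are in m, angles in rad, forces in N, time in s.
With the tool pointing down it reaches from about 0.225 to 0.875 m from the base axis. Payload 3.4 kg.
Tool frame: the origin (TCP) lies midway between the tips of the shut fingers; the grasp point (between the pads) lies 19 mm behind it; z points along the fingers, y is the line along which they close (so a half turn about z gives the same grasp; the last joint's range is limited). The gripper opens to 85 mm and grips with 20 to 120 N. Pads are 22 mm wide; open, the fingers measure 114 mm over their backs; the gripper's body (76 mm by 85 mm) begins 54 mm behind the grasp point. The pads swing forward as they close: fully open they stand 13 mm farther back than shut.
Start: joints at [-1.438, 0.276, 1.505, -0, 1.361, -0.121], TCP at [0.144, -0.557, 0.231] pointing down, gripper open.
Joint ranges: [-2.89, 2.89], [-0.75, 2.08], [0.22, 2.7], [-1.18, 4.32], [0.11, 2.71], [-2.7, 2.7]. Speed limits (rad/s): [2.57, 2.57, 3.14, 3.14, 3.14, 3.14].

INTERFACE

Orientations are given as a unit quaternion [w, x, y, z].
In Python, from rig import * gives the robot as it stands.
- The arm moves only by the tool apply_moves, never from a script. Its argument "steps" is one flat list of numbers, 4 for each row, row after row: the shift along the world's x, y, z in cm, then the turn about the world's z in degrees. A call has 1 to 8 rows; each row is the pose to reach, as a shift and turn from the pose commanded when the call began; what a row does not reach only later rows make up. A row lasts 1/12 s, in which the tool goes at most 41.7 mm and 7.16 degrees, less where a joint would pass 70% of its speed; a pose out of reach is approached as far as the arm can. A call with a gripper value outside its range is refused whole. "jaw" is the closure in counts, from 0 (fully open) to 255 (shut), set as the call begins (left out, the last holds). The fingers move at their own pace and stop on an object; "newtons" is the grip in N (left out, the last holds). Time passes only in rows, so rows that repeat a pose let the fingers close. It gives the time, the measured TCP pose, the force, the opening and the grip force at its end, in the units of the state.
- get_state(): the state, without advancing time (a new reading comes with each control period).
- get_image(name): name is "scene" or "top" or "wrist"; returns the picture (384x512x3 uint8, red, green, blue); there is no depth.
- calibration(name): a dict with "fx", "fy", "cx", "cy" (pixels), "xyz" and "rotation" of the camera in the world. Camera axes: x right, y up, looking along -z (the intrinsics and any distortion apply to the point x, -y, -z); pixel columns grow to the right and rows downward; lengths in m; the calibration is good to about 2 mm. A picture is of the moment at which its call begins: read the wrist's pose just before it. calibration takes no time and is no camera call; for the wrist camera it gives the pose at the moment of the call.
- sign_off(): hands the job in; it is judged then, once.
The state is a dict: "clock": time; "qpos": joint angles; "qd": joint speeds; "effort": joint torques, N m; "position": TCP position; "ee_rot": TCP orientation; "contact_force": force on the tool from outside, world axes, zero at the start; "moment": the same for the moment, N m; "width": finger opening in m; "gripper_force": force on a finger pad.
Only numpy, scipy, OpenCV 4.12 (cv2) and the standard library are available. Lean on these libraries where they do the work, as an engineer would, in place of code of your own. Each camera call takes 0.05 s, during which the arm holds its last target. There are 200 camera calls.

## Working session

There is one attempt and no reset: what is moved stays moved. The work goes in short steps, Python scripts to look and compute and a tool call to move; the robot and the scene stay as the last step left them, time stands still between calls to the robot, and variables do not carry over. Pictures are saved under pics/ and viewed, at most 10 in all, crops included, and the job is handed in when it is done.

Besides the shell and the picture viewer there is one more tool, called as a command line: name --argument value ..., lists and objects as JSON in quotes. apply_moves: Moves the arm, as the interface text tells. Its arguments: {"type":"object","properties":{"steps":{"type":"array","items":{"type":"number"}},"jaw":{"type":"number"},"newtons":{"type":"number"}},"required":["steps"]}

```bash
mkdir -p pics; cat > h.py <<'E'
from rig import *
import numpy as np, cv2
def ray(c,u,v,z):
    R=np.array(c["rotation"]); R=R if R.shape==(3,3) else None
    d=R@np.array([(u-c["cx"])/c["fx"],-(v-c["cy"])/c["fy"],-1]); p=np.array(c["xyz"])
    return p+d*(z-p[2])/d[2]
def proj(c,P):
    q=np.array(c["rotation"]).T@(np.array(P)-np.array(c["xyz"]))
    return c["cx"]+c["fx"]*q[0]/-q[2], c["cy"]-c["fy"]*q[1]/-q[2]
def save(im,n): cv2.imwrite("pics/"+n+".png",im[:,:,::-1])
E
python3 - <<'E'
from h import *
print(calibration("top"));print(get_state()["ee_rot"],get_state()["width"])
save(get_image("top"),"top1")
E
```

```text
{'fx': 391.4082884410937, 'fy': 391.4082884410937, 'cx': 253.08703594217897, 'cy': 179.89029682757905, 'xyz': array([0.42214711, 0.03565716, 0.88514323]), 'rotation': array([ 0.7134501 ,  0.0374981 , -0.04123835, -0.69848568])}
[-9.42868798e-04  9.91960824e-01  1.26541827e-01 -1.21184007e-05] 0.08544784170090862
```

Rotation is a quaternion; fixing the helper.

```bash
sed -i 's/^def ray/from scipy.spatial.transform import Rotation as Ro\ndef RM(c): return Ro.from_quat(np.roll(c["rotation"],-1)).as_matrix()\ndef ray/; s/    R=np.*/    R=RM(c)/; s/np.array(c\["rotation"\]).T/RM(c).T/' h.py; cat h.py; python3 -c "
import cv2;cv2.imwrite('pics/top1b.png',cv2.resize(cv2.imread('pics/top1.png'),(800,600),interpolation=cv2.INTER_CUBIC))"
```

```text
from rig import *
import numpy as np, cv2
from scipy.spatial.transform import Rotation as Ro
def RM(c): return Ro.from_quat(np.roll(c["rotation"],-1)).as_matrix()
def ray(c,u,v,z):
    R=RM(c)
    d=R@np.array([(u-c["cx"])/c["fx"],-(v-c["cy"])/c["fy"],-1]); p=np.array(c["xyz"])
    return p+d*(z-p[2])/d[2]
def proj(c,P):
    q=RM(c).T@(np.array(P)-np.array(c["xyz"]))
    return c["cx"]+c["fx"]*q[0]/-q[2], c["cy"]-c["fy"]*q[1]/-q[2]
def save(im,n): cv2.imwrite("pics/"+n+".png",im[:,:,::-1])
```

View pics/top1b.png

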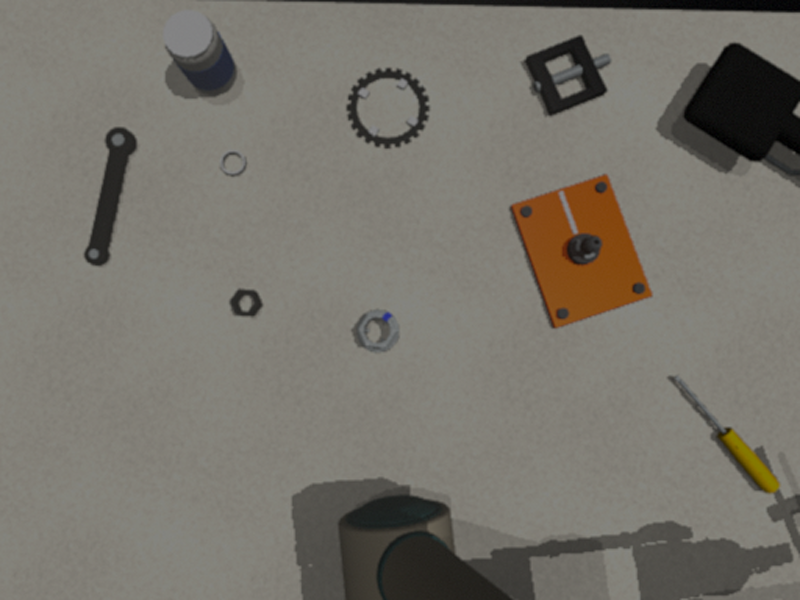

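The bright nut is at about (377,330) in the 800x600 view, with its dab at (387,317). The orange plate's corners are at (512,205), (606,176), (651,294) and (555,326), and the line runs from (562,192) to (576,238). The black nut is at (246,303), well away.

```bash
python3 - <<'E'
from h import *
c=calibration("top"); k=1.5625
W=lambda u,v,z: ray(c,u/k,v/k,z)[:2].round(4)
cs=[W(*p,.012) for p in((512,205),(606,176),(651,294),(555,326))]
print("plate",np.mean(cs,0),cs)
a,b=W(562,192,.012),W(576,238,.012);print("line ang",np.degrees(np.arctan2(*(a-b)[::-1])))
e=(cs[0]+cs[1]-cs[2]-cs[3]);print("edge ang",np.degrees(np.arctan2(e[1],e[0])))
n=W(377,330,.02);d=W(387,317,.04);print("nut",W(377,331,.003),n,"top",W(378,330,.04),d)
print("tip",W(591,240,.078),"black",W(246,303,.013))
s=get_state();print(s["position"],np.degrees(Ro.from_quat(np.roll(s["ee_rot"],-1)).as_euler("xyz")))
w=calibration("wrist");print(w["xyz"],w["fx"],(RM(w)).round(2))
print(RM(w)[:,2], np.array(w["xyz"])-s["position"])
E
```

```text
plate [ 0.571575 -0.235475] [array([ 0.6352, -0.1356]), array([ 0.6817, -0.2738]), array([ 0.5091, -0.3355]), array([ 0.4603, -0.197 ])]
line ang 16.20177608252689
edge ang 19.506416210468704
nut [0.4481 0.057 ] [0.449  0.0567] top [0.4484 0.0548] [0.4666 0.0428]
tip [ 0.5735 -0.2287] black [0.4837 0.2446]
[ 0.14428361 -0.5560602   0.2304675 ] [-1.79898349e+02 -1.16612217e-02  1.45393072e+01]
[ 0.2262877  -0.53393258  0.37305784] 303.2618071142859 [[ 0.25  0.92  0.32]
 [-0.97  0.24  0.08]
 [-0.   -0.33  0.95]]
[0.3160052  0.0793905  0.94542999] [0.0820041  0.02212762 0.14259034]
```

apply_moves --steps '[15, 30, 0, 12, 15, 30, 0, 12, 15, 30, 0, 12, 15, 30, 0, 12, 15, 30, 0, 12, 15, 30, 0, 12, 15, 30, 0, 12, 15, 30, 0, 12]' --jaw 0 --newtons 60

```text
clock: 0.72
position: [0.2935, -0.2563, 0.231]
ee_rot: [-0.0, 0.973, 0.229, -0.0]
contact_force: [0.8, -0.6, 0.0]
width: 0.0852
gripper_force: 0.0
```

apply_moves --steps '[15.5, 31, -9, 0, 15.5, 31, -9, 0, 15.5, 31, -9, 0, 15.5, 31, -9, 0, 15.5, 31, -9, 0, 15.5, 31, -9, 0, 15.5, 31, -9, 0, 15.5, 31, -9, 0]'

```text
clock: 1.38
position: [0.4377, 0.0322, 0.1468]
ee_rot: [0.0, 0.973, 0.23, -0.0]
contact_force: [1.6, -1.1, 0.5]
width: 0.0854
gripper_force: 0.0
```

apply_moves --steps '[0.2, 0.4, -0.3, 0, 0.2, 0.4, -0.3, 0, 0.2, 0.4, -0.3, 0]'

```text
clock: 1.63
position: [0.4389, 0.034, 0.144]
ee_rot: [0.0, 0.973, 0.23, -0.001]
contact_force: [0.3, 0.0, 0.4]
width: 0.0855
gripper_force: 0.0
```

```bash
python3 - <<'E'
from h import *
s=get_state();print(s["position"],np.degrees(Ro.from_quat(np.roll(s["ee_rot"],-1)).as_euler("xyz")))
im=get_image("wrist");c=calibration("wrist")
print([proj(c,(*p,.02)) for p in[(.4485,.056)]])
save(im,"w1r");cv2.imwrite("pics/w1.png",cv2.resize(im[:,:,::-1],(800,600),interpolation=cv2.INTER_CUBIC))
E
```

```text
[0.43892398 0.03395606 0.1440471 ] [-1.79986684e+02  1.27118086e-01  2.66341241e+01]
[(np.float64(241.90122705801545), np.float64(160.37460683829164))]
```

View pics/w1.png

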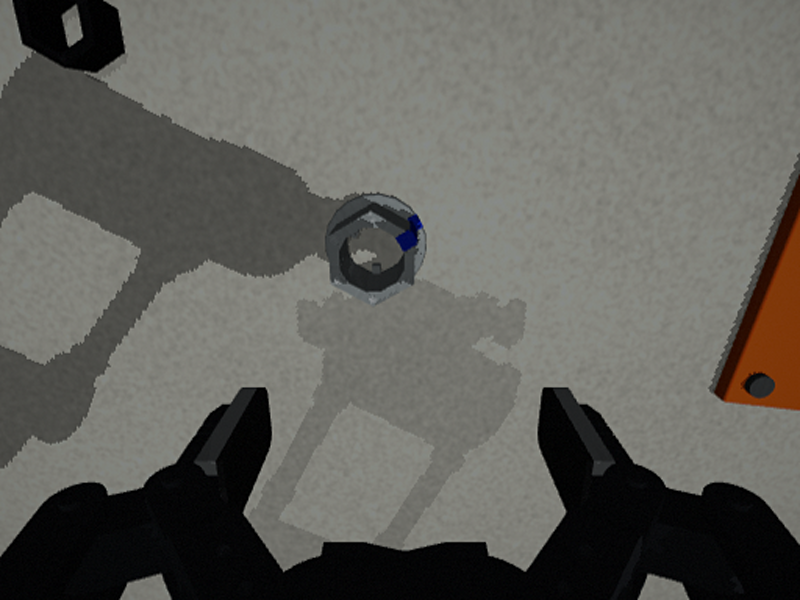

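The nut's top hexagon has corners at about (373,206), (331,233), (331,280), (373,303), (413,282) and (413,232, dab), and the collar spans columns 326 to 427. The flats face the fingers already.

```bash
python3 - <<'E'
from h import *
c=calibration("wrist"); k=1.5625
W=lambda u,v,z: ray(c,u/k,v/k,z)[:2]
P=np.array([W(*p,.04) for p in((373,206),(331,233),(331,280),(373,303),(413,282),(413,232))])
m=P.mean(0);print(m.round(4));d=P-m;print(np.hypot(*d.T).round(4),np.degrees(np.arctan2(d[:,1],d[:,0])).round(1))
print(W(376,255,.006), (m-get_state()["position"][:2])*100)
print(W(738,400,.012),W(722,402,0))
E
```

```text
[0.449  0.0584]
[0.0272 0.0252 0.0263 0.0265 0.0261 0.0256] [  24.5   85.4  146.2 -154.   -96.4  -31.7]
[0.44197846 0.0550328 ] [1.00091616 2.51743067]
[ 0.46112833 -0.20314198] [ 0.45254374 -0.20623402]
```

apply_moves --steps '[1, 2.4, 0, -0.9, 1, 2.4, -3, -0.9, 1, 2.4, -6, -0.9, 1, 2.4, -9, -0.9, 1, 2.4, -12, -0.9, 1, 2.4, -13.3, -0.9, 1, 2.4, -13.3, -0.9, 1, 2.4, -13.3, -0.9]'

```text
clock: 2.35
position: [0.4494, 0.0565, 0.0117]
ee_rot: [0.0, 0.975, 0.221, -0.0]
contact_force: [-0.1, -0.5, 1.3]
width: 0.0853
gripper_force: 0.0
```

apply_moves --steps '[0, 0, 0, 0, 0, 0, 0, 0, 0, 0, 0, 0, 0, 0, 0, 0, 0, 0, 0, 0, 0, 0, 0, 0]' --jaw 255 --newtons 60

```text
clock: 2.85
position: [0.4506, 0.0582, 0.0131]
ee_rot: [0.0, 0.975, 0.222, 0.001]
contact_force: [-1.2, -0.8, 8.1]
width: 0.0447
gripper_force: 62.0
```

apply_moves --steps '[0, 0, 4, 0, 0, 0, 8, 0, 0.5, -4, 12, 0, 1.5, -8, 14, 0, 2.2, -12, 14, 0, 3, -16, 14, 0, 3.7, -20, 14, 0, 4.5, -24, 14, 0]'

```text
clock: 3.52
position: [0.492, -0.171, 0.1523]
ee_rot: [0.0, 0.975, 0.222, 0.0]
contact_force: [0.6, 0.9, -3.0]
width: 0.0451
gripper_force: 64.6
```

apply_moves --steps '[0.7, -4, 0, 0, 1.4, -8, 0, 0, 1.4, -8, 0, 0, 1.4, -8, 0, 0, 1.4, -8, 0, 0]'

```text
clock: 3.93
position: [0.5054, -0.2487, 0.151]
ee_rot: [-0.001, 0.975, 0.222, -0.001]
contact_force: [-0.0, 0.7, -2.8]
width: 0.0446
gripper_force: 64.6
```

```bash
python3 - <<'E'
from h import *
s=get_state();print(s["position"],s["contact_force"],np.degrees(Ro.from_quat(np.roll(s["ee_rot"],-1)).as_euler("xyz")))
im=get_image("wrist");save(im,"w2r");cv2.imwrite("pics/w2.png",cv2.resize(im[:,:,::-1],(800,600),interpolation=cv2.INTER_CUBIC))
E
```

```text
[ 0.50535894 -0.24869991  0.15098626] [-0.02145277  0.72212694 -2.80351266] [-1.79868533e+02  4.49209906e-02  2.55979763e+01]
```

View pics/w2.png

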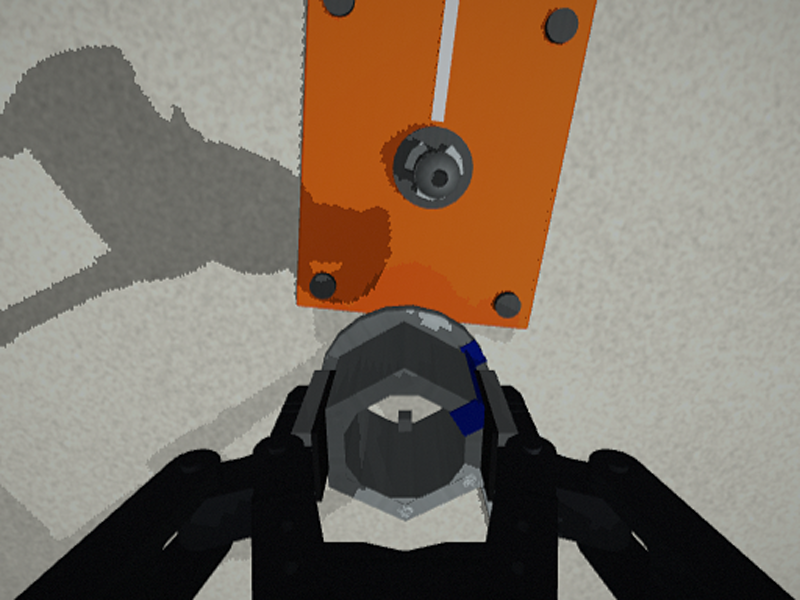

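The stud tip is at (440,178) and its collar is centred at (433,167). The line runs from (451,0) to (438,122). The nut is gripped level, with its top hexagon centred near (406,444) and corners at (405,369) and (405,520). The dab is at (468,418).

```bash
python3 - <<'E'
from h import *
s=get_state();c=calibration("wrist"); k=1.5625
W=lambda u,v,z: ray(c,u/k,v/k,z)[:2]
tip=W(440,178,.078);col=W(433,167,.026);print("tip",tip,"col",col)
d=W(451,0,.012)-W(438,122,.012);la=np.degrees(np.arctan2(d[1],d[0]));print("line",la)
for a in((451,0),(438,122)):
  q=W(*a,.012)-(tip+col)/2; print(np.degrees(np.arctan2(q[1],q[0])),np.hypot(*q))
for z in(.172,.176,.180):
  A,B=W(405,369,z),W(405,520,z);print(z,np.hypot(*(A-B)),(A+B)/2,np.degrees(np.arctan2(*(A-B)[::-1])),(A+B)/2-s["position"][:2])
E
```

```text
tip [ 0.57001681 -0.23342499] col [ 0.57072633 -0.23282373]
line 20.46955613591747
19.88883423625862 0.08370938710625571
18.44324804363022 0.02399495759190282
0.172 0.055093759028454065 [ 0.49822108 -0.25066009] 25.640028698984786 [-0.0071639  -0.00263877]
0.176 0.053282171566823376 [ 0.50097371 -0.24933989] 25.640028698984747 [-0.00441127 -0.00131857]
0.18 0.051470584105192556 [ 0.50372635 -0.24801968] 25.640028698984814 [-1.65863507e-03  1.63215692e-06]
```

apply_moves --steps '[3.4, 0.8, 0, 4, 6.8, 1.6, 0, 8, 6.8, 1.6, 0, 8, 6.8, 1.6, 0, 8, 6.8, 1.6, -2, 8, 6.8, 1.6, -4.6, 8, 6.8, 1.6, -4.6, 8, 6.8, 1.6, -4.6, 8]'

```text
clock: 4.65
position: [0.572, -0.2317, 0.1044]
ee_rot: [-0.002, 0.957, 0.29, -0.002]
contact_force: [0.3, -0.6, -3.9]
width: 0.045
gripper_force: 64.4
```

```bash
python3 - <<'E'
from h import *
s=get_state();print(s["position"],s["contact_force"],np.degrees(Ro.from_quat(np.roll(s["ee_rot"],-1)).as_euler("xyz")))
im=get_image("wrist");c=calibration("wrist");print(np.array(proj(c,(.5705,-.2331,.078)))*1.5625)
save(im,"w3r");cv2.imwrite("pics/w3.png",cv2.resize(im[:,:,::-1],(800,600),interpolation=cv2.INTER_CUBIC))
E
```

```text
[ 0.5720233  -0.23165168  0.10442089] [ 0.26238715 -0.62259819 -3.86642059] [-1.79745738e+02  1.47349543e-01  3.36803161e+01]
[403.2652026  361.64427998]
```

View pics/w3.png

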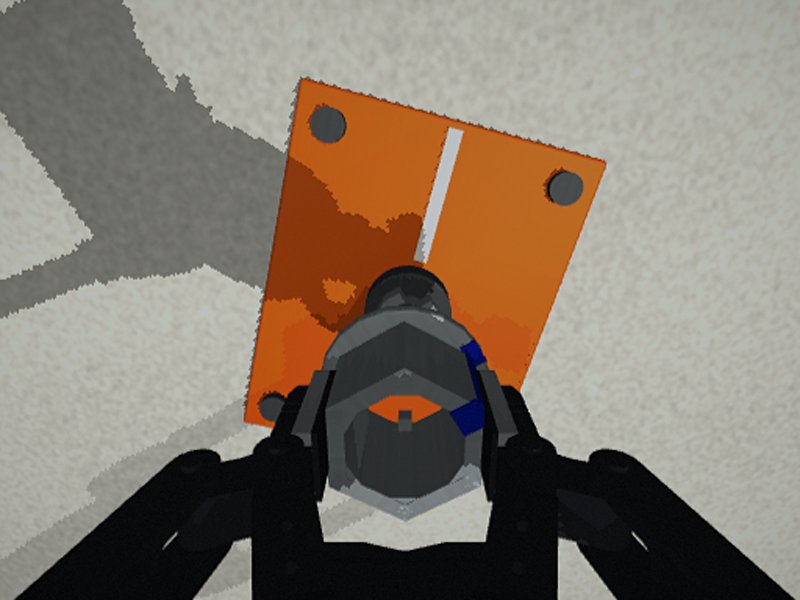

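The nut sits just above the stud tip, with the stud's columns (about 407) lined up with the bore (406). Lowering.

apply_moves --steps '[0.05, -0.05, -1, 0, 0.05, -0.05, -2, 0, 0.05, -0.05, -2.6, 0, 0.05, -0.05, -2.6, 0]'

```text
clock: 5.03
position: [0.5736, -0.2333, 0.0779]
ee_rot: [-0.001, 0.957, 0.289, -0.001]
contact_force: [-0.7, 1.1, -3.0]
width: 0.045
gripper_force: 64.6
```

```bash
python3 - <<'E'
from h import *
s=get_state();print(s["position"],s["contact_force"],s["moment"])
im=get_image("wrist");cv2.imwrite("pics/w4.png",cv2.resize(im[150:384,170:350,::-1],None,fx=2.5,fy=2.5,interpolation=cv2.INTER_CUBIC))
E
```

```text
[ 0.57356827 -0.23332559  0.07789936] [-0.66841722  1.09004237 -3.03321198] [-0.0306592  -0.04296808 -0.04076737]
```

View pics/w4.png

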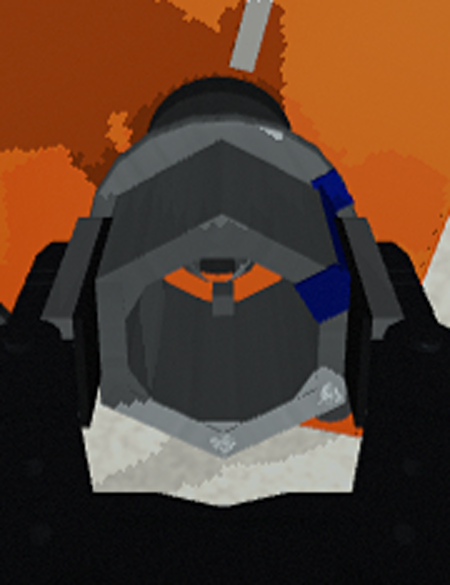

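The stud's dark tip shows at (220,265) in the crop, where a centred stud should appear in the bore, and there's no contact force. Continuing down.

apply_moves --steps '[-0.05, 0, -1, 0, -0.05, 0, -2, 0, -0.05, 0, -2.5, 0, -0.05, 0, -2.5, 0, -0.05, 0, -2.5, 0]'

```text
clock: 5.5
position: [0.5739, -0.2338, 0.0538]
ee_rot: [-0.0, 0.957, 0.289, -0.0]
contact_force: [0.5, -0.3, -3.9]
width: 0.045
gripper_force: 64.7
```

```bash
python3 - <<'E'
from h import *
s=get_state();print(s["position"],s["contact_force"],s["moment"])
E
```

```text
[ 0.57393394 -0.23375895  0.05376069] [ 0.51101383 -0.28633001 -3.88044734] [-0.00681177 -0.03404351 -0.00743062]
```

apply_moves --steps '[0, 0, -0.2, 0, 0, 0, -0.4, 0, 0, 0, -0.6, 0, 0, 0, -0.6, 0]'

```text
clock: 5.83
position: [0.5746, -0.2341, 0.0491]
ee_rot: [0.0, 0.957, 0.289, 0.0]
contact_force: [-0.2, 0.2, -1.0]
width: 0.0451
gripper_force: 65.0
```

apply_moves --steps '[-0.05, 0.05, -0.1, 0, -0.05, 0.05, -0.1, 0, -0.05, 0.05, -0.1, 0, -0.05, 0.05, -0.1, 0]'

```text
clock: 6.17
position: [0.5747, -0.234, 0.049]
ee_rot: [0.001, 0.957, 0.289, 0.001]
contact_force: [-0.3, 0.0, 5.6]
width: 0.0453
gripper_force: 65.6
```

apply_moves --steps '[-0.03, 0.03, 0, 7, -0.06, 0.06, 0, 14, -0.1, 0.1, 0, 21, -0.13, 0.13, 0, 28, -0.16, 0.16, 0, 34, -0.2, 0.2, 0, 40, -0.22, 0.22, 0, 46, -0.22, 0.22, 0, 46]'

```text
clock: 6.83
position: [0.5714, -0.2308, 0.0473]
ee_rot: [-0.0, 0.767, 0.641, 0.0]
contact_force: [-0.2, 0.1, -3.4]
width: 0.045
gripper_force: 64.5
```

apply_moves --steps '[0, 0, 0, 0, 0, 0, 0, 0]'

```text
clock: 7.0
position: [0.5712, -0.231, 0.0469]
ee_rot: [-0.0, 0.769, 0.64, -0.0]
contact_force: [-0.6, -0.0, -2.3]
width: 0.0447
gripper_force: 64.5
```

```bash
python3 - <<'E'
from h import *
s=get_state();print(s["position"],s["contact_force"],s["moment"],np.degrees(Ro.from_quat(np.roll(s["ee_rot"],-1)).as_euler("xyz")))
im=get_image("wrist");cv2.imwrite("pics/w5.png",cv2.resize(im[:,:,::-1],(800,600),interpolation=cv2.INTER_CUBIC))
E
```

```text
[ 0.57116734 -0.23104932  0.04693549] [-0.58749225 -0.03081322 -2.25655838] [-0.01459241 -0.01756802  0.0218713 ] [-1.79945140e+02 -1.29912174e-02  7.95170929e+01]
```

View pics/w5.png

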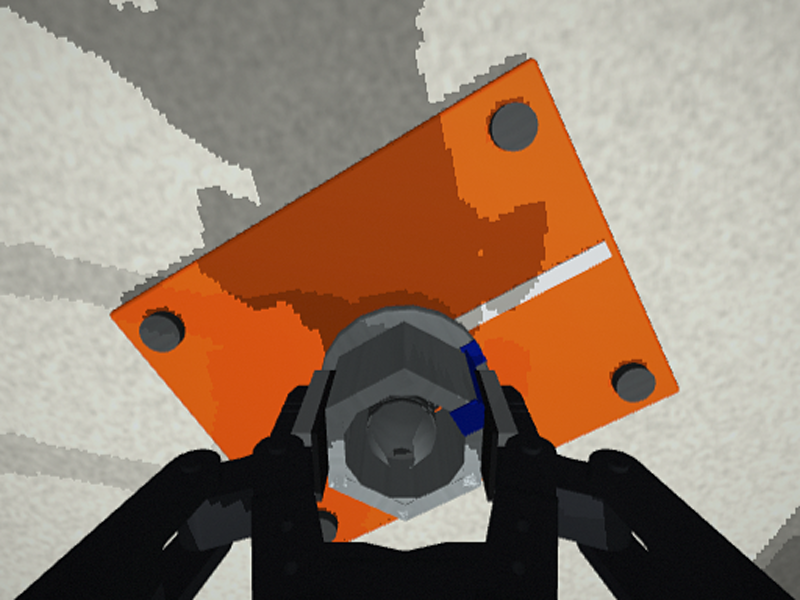

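The dab now points along the white line (the line runs up-right from the nut to about (610,248)), the stud is centred in the bore at (403,435), and the load is off the starts. Lowering 10 mm.

apply_moves --steps '[0, 0, -0.2, 0, 0, 0, -0.4, 0, 0, 0, -0.6, 0, 0, 0, -0.8, 0, 0, 0, -0.8, 0, 0, 0, -0.8, 0]'

```text
clock: 7.55
position: [0.5715, -0.2312, 0.0393]
ee_rot: [-0.0, 0.768, 0.64, -0.0]
contact_force: [-0.4, 0.7, -2.7]
width: 0.0452
gripper_force: 64.8
```

apply_moves --steps '[0, 0, -0.05, 0, 0, 0, -0.05, 0, 0, 0, -0.05, 0, 0, 0, -0.05, 0, 0, 0, -0.05, 0, 0, 0, -0.05, 0, 0, 0, -0.05, 0, 0, 0, -0.05, 0]' --jaw 0

```text
clock: 8.22
position: [0.5716, -0.2312, 0.0391]
ee_rot: [0.0, 0.768, 0.64, 0.0]
contact_force: [0.5, 0.7, 0.3]
width: 0.0857
gripper_force: 0.0
```

apply_moves --steps '[0, 0, 2, 0, 0, 0, 4, 0, 0, 0, 8, 0, 0, 0, 12, 0, -3, 0, 14, 0, -6, -1, 14, 0, -6, -1, 14, 0, -6, -1, 14, 0]'

```text
clock: 8.88
position: [0.5105, -0.2413, 0.1797]
ee_rot: [0.0, 0.769, 0.64, 0.0]
contact_force: [1.0, 0.4, -0.5]
width: 0.085
gripper_force: 0.0
```

```bash
python3 - <<'E'
from h import *
s=get_state();print(s["position"],s["contact_force"],s["width"])
im=get_image("wrist");cv2.imwrite("pics/w6.png",cv2.resize(im[:,:,::-1],(800,600),interpolation=cv2.INTER_CUBIC))
c=calibration("wrist");print(*[(z,d,np.array(proj(c,(.571,-.2325,z)))*1.5625) for z,d in((.066,"low top"),(.076,"high top"))])
E
```

```text
[ 0.5104874  -0.24133805  0.17971937] [ 0.96132753  0.36044684 -0.49501249] 0.08501522944392566
(0.066, 'low top', array([506.02893989, 254.94797696])) (0.076, 'high top', array([509.86216196, 259.63229007]))
```

View pics/w6.png

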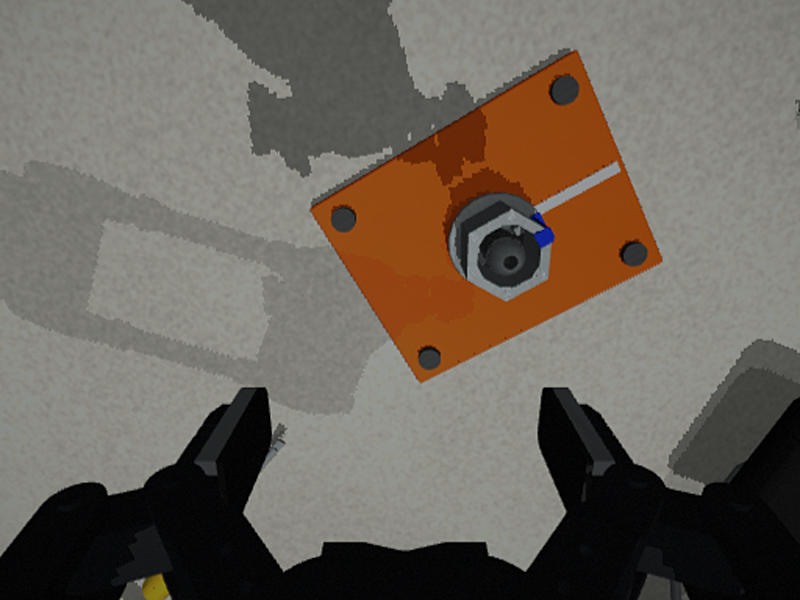

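The nut sits level on the stud, top centred near (508,255), dab at (545,236) along the white line, and the gripper is clear. Handing in.

```bash
python3 -c "
from rig import *
print(sign_off())"
```

```text
the job is handed in; nothing more can be done
None
```

The collar nut was set on the thread starts with its dab about 46° clockwise of the line, then backed off until it dropped in and released with the dab along the line; the black nut was never touched, and the job is handed in (about 9 s used, no verdict returned).

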